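Make the camshaft polisher safe: switch to off, park the head

TASK

The power tripped while the camshaft polisher on the bench was running, and its forward-off-reverse lever still stands in forward. Before the power comes back, ease the lever into its off notch, until it drops in and stays there by itself, without running it through into full reverse; only then slide the polishing head by its knob along the guide bar to the tailstock end until it clicks into its parking groove. Let go of everything and leave the other things on the bench where they are.

Things in the scene. Friction and masses are not known exactly. Their poses are not given: they have to be found in the camera images.
- switch: Forward-off-reverse drum switch, fixed in front of the polisher, left or right: grey cast box 98 x 98 mm, 65 mm high, on a 125 x 105 mm steel foot. Origin: centre of its underside, on the axis of the lever's upright shaft. z up, -x looks roughly to the robot. Forward is on its +y side, reverse on its -y side, off between them. A flat lever (top 87 mm above the bench) sweeps level over the box.
- fro_lever: The switch lever. Origin on the shaft axis; its -x axis runs along the lever to the knob. Starts in forward, 0.3 to 1.2 rad to the +y side of the switch's -x axis. Only off has a notch; elsewhere a drag of about 1.2 N at the knob keeps it where it is left. It is clamped askew on its shaft: off lies anywhere within 0.28 rad either side of the switch's -x axis, and nothing visible shows where.
- lever_knob (a point): Middle of the black upright knob on the lever's end, 85 mm from the shaft axis, 118 mm above the bench: 23 mm across, free from 90 mm to its top at 142 mm. Eased towards off, the drag is steady until about 0.07 rad (6 mm at the knob) short of off, where the lever drops in by itself; then it takes about 6 N at the knob to force it out. Forced on, it runs freely to a stop 0.95 rad past off.
- off_roller (a joint): The sprung roller arm inside the switch that makes the click (rad): about 0.085 while the roller rides on the rim, about 0.21 when it has dropped into the off notch.
- polisher: Camshaft polishing stand, fixed: green base 160 x 620 mm, headstock with chuck and motor at its +y end, tailstock with handwheel at its -y end, a camshaft (43 mm journals) between. Origin: centre of the underside; y along the camshaft, -x looks roughly to the robot. A round steel guide bar (16 mm, axis 110 mm above the bench) runs along y, 65 mm from the origin on the -x side.
- head_knob (a point): Middle of the black upright knob on the polishing head, 165 mm above the bench; 23 mm across, foot at 129 mm, top at 185 mm. The head, an aluminium block 40 x 54 mm (along the bar) with its top at 129 mm, only slides along the bar (drag about 2 N). Behind the knob (43 mm, +x side) an arm rises to 184 mm and reaches over the camshaft. Starts 130 to 250 mm from its groove, towards the headstock.
- park (a point): Where head_knob is when the head sits in its parking groove (a dark ring in the guide bar near the tailstock end); axes as the polisher's, y along the bar. Within about 3 mm of the groove a sprung ball pulls the head in; then it takes about 9 N to push it out. The end stop lies 12 mm beyond.
- valve_tray: Bystander: steel tray with engine valves, 100 x 160 x 30 mm, standing on the side where the switch is not. Origin at the centre of its underside.
- wrench: Bystander: open wrench lying flat, 170 mm long.
- piston: Bystander: aluminium piston standing on the bench, 72 mm across, 62 mm high.
- con_rod: Bystander: connecting rod lying flat, 175 mm long, 22 mm high; origin under its big end.
- paste_tin: Bystander: round tin, 64 mm across, 45 mm high.
- socket: Bystander: steel socket standing upright, 28 mm across, 55 mm high.

How it is judged:
By the outcome, as a careful person would: the job done as asked, in the order asked, and still so for the second after the job is handed in, with the robot touching nothing.
It also fails if it takes over 69 s, if anything falls off the work surface, if the arm or the gripper's body presses on something with over 40 N, if the wrist force passes 120 N, or if a joint passes its speed limit or range.

ROBOT

A 7-joint arm with a two-finger parallel gripper is mounted at the origin on the work surface. World frame = base frame: x ahead of the robot, y to its left, z up, the work surface at z = 0. Lengths are in mm, angles in rad, forces in N, time in s.
With the tool pointing down it reaches from about 425 to 875 mm from the base axis. Payload 9.9 kg.
Tool frame: the origin (TCP) lies midway between the tips of the shut fingers; the grasp point (between the pads) lies 19 mm behind it; z points along the fingers, y is the direction in which the jaws open and shut (so a half turn about z gives the same grasp; the last joint's range is limited). The gripper opens to 85 mm and grips with 20 to 120 N. Pads are 22 mm wide; open, the fingers measure 114 mm over their backs; the gripper's body (76 mm by 85 mm) begins 54 mm behind the grasp point. The pads swing forward as they close: fully open they stand 13 mm farther back than shut.
Start: joints at [1.231, 0.576, 0.025, 1.437, -0.015, 1.129, -0.057], TCP at [170.792, -653.038, 231.289] pointing down, gripper open.
Joint ranges: [-2.76, 2.76], [-0.34, 2.15], [-1.52, 1.57], [0.19, 2.46], [-1.09, 4.23], [0.17, 1.99], [-2.82, 2.82]. Speed limits (rad/s): [2.22, 2.22, 3.01, 3.01, 3.14, 3.14, 3.14].

INTERFACE

Orientations are given as a rotation vector (axis times angle).
In Python, from rig import manip, viewer gives the robot as it stands. The module is installed in compiled form; this text tells all that it offers. Calls block until the motion is done:
- manip.move_ptp(position, orientation): joint-space move of the TCP to a pose.
- manip.movel(position, attitude=None, vel=150, max_force=None): straight line of the TCP; attitude=None keeps the orientation; vel is the mean speed in mm/s. With max_force (N) it stops when the force on the tool has changed by that much, and returns True; else False.
- manip.set_joints(angles): joint-space move.
- manip.command_gripper(opening, grip_force=None): opening from 0.0 (shut) to 1.0 (fully open); grip_force is the grip in N (None keeps the last); returns when the fingers have stopped.
- manip.wait(seconds).
- manip.inverse_kinematics(position, orientation): joint angles nearest the present ones, or None.
- manip.get_obs(): the state.
- viewer.camera(name): name is "side" or "top"; returns the picture (420x560x3 uint8, blue, green, red); there is no depth.
- viewer.camera_info(name): a dict with "fx", "fy", "cx", "cy" (pixels), "R" (3x3) and "t" (3): a world point X has camera coordinates R X + t. Camera axes: x right, y down, z forward; pixel columns grow to the right and rows downward; lengths in mm; the calibration is good to about 2 mm. A picture is of the moment at which its call begins. camera_info takes no time and is no camera call.
A pose or a line that the arm cannot do raises manip.IKError and nothing moves.
- manip.sign_off(): hands the job in, once; it reports no verdict.
The state is a dict: "time_s": time; "q": joint angles; "qvel": joint speeds; "joint_torque": joint torques, N m; "tool_pos": TCP position; "eef_rot": TCP orientation; "contact_force": force on the tool from outside, world axes, zero at the start; "wrist_torque": the same for the moment, N m; "finger_gap": opening from 0.0 (shut) to 1.0 (fully open).
Only numpy, scipy, OpenCV 4.12 (cv2) and the standard library are available. Lean on these libraries where they do the work, as an engineer would, in place of code of your own. Each camera call takes 0.05 s, during which the arm holds its last target. There are 200 camera calls.

## Working session

There is one attempt and no reset: what is moved stays moved. The work goes in short steps, each a Python script; the robot and the scene stay as the last script left them, time stands still between calls to the robot, and variables do not carry over. Pictures are saved under pics/ and viewed, about 8 in all and at most 12, crops included, and the job is handed in when it is done.

```bash
mkdir -p pics; ls; python3 - <<'E'
from rig import manip, viewer
import cv2
for n in("top","side"):
    cv2.imwrite(f"pics/{n}0.png",viewer.camera(n)); i=viewer.camera_info(n); print(n,i)
o=manip.get_obs(); print(o)
E
```

```text
pics
top {'fx': 499.79337415390654, 'fy': 499.79337415390654, 'cx': 277.629491295117, 'cy': 201.15517617384035, 'R': array([[-0.02243876, -0.99969284, -0.01052289],
       [-0.9939548 ,  0.02343899, -0.10725892],
       [ 0.10747262,  0.00805252, -0.99417543]]), 't': array([  26.33092134,  574.54414699, 1599.88519798])}
side {'fx': 436.18305257047024, 'fy': 436.18305257047024, 'cx': 273.2562866031984, 'cy': 215.02045092683693, 'R': array([[ 0.98780085, -0.15570841, -0.00209201],
       [-0.1043729 , -0.65204323, -0.75096334],
       [ 0.11556723,  0.74202057, -0.66034059]]), 't': array([-558.35146504,  135.36612855, 1084.58807941])}
{'time_s': 0.1, 'q': array([ 1.23119756,  0.57641592,  0.02486599,  1.43781473, -0.01499454,
        1.12901252, -0.05648914]), 'qvel': array([-0.00071574, -0.00173348,  0.00053466, -0.00079844, -0.00030819,
       -0.00137845, -0.00046256]), 'joint_torque': array([ 6.71761605e-03, -7.67303967e+01,  2.25824252e+00, -2.86605424e+01,
        1.59082271e-02,  8.52641766e-03, -4.71213059e-05]), 'tool_pos': array([ 170.6798815 , -652.64662592,  230.55417747]), 'eef_rot': array([-3.11449819e+00, -4.00576561e-01,  4.31388860e-04]), 'contact_force': array([-0.20498806, -0.16035123, -0.15058425]), 'wrist_torque': array([ 0.03487772,  0.01746337, -0.00012601]), 'finger_gap': 1.0032636684309946}
```

View pics/top0.png

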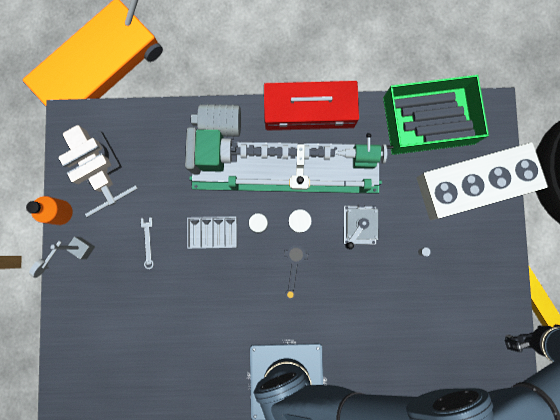

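View pics/side0.png

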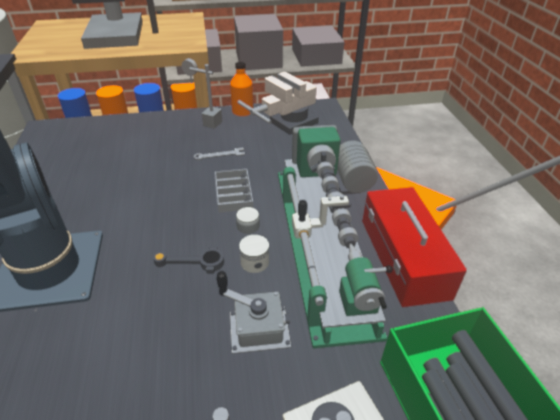

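The top view shows the switch on the right (shaft near 361,224, lever knob near 349,245) and the head knob near (299,181), with the tailstock at the right. The side view shows the lever knob at (222,282) and the head knob at (303,208). Next I'll zoom in.

```bash
python3 - <<'E'
import cv2,numpy as np
t=cv2.imread("pics/top0.png");s=cv2.imread("pics/side0.png")
a=cv2.resize(t[160:260,270:395],None,fx=6,fy=6,interpolation=cv2.INTER_CUBIC)
cv2.imwrite("pics/topc.png",a)
b=cv2.resize(s[180:350,205:400],None,fx=3.5,fy=3.5,interpolation=cv2.INTER_CUBIC)
cv2.imwrite("pics/sidec.png",b)
E
```

```text
(no output)
```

View pics/topc.png

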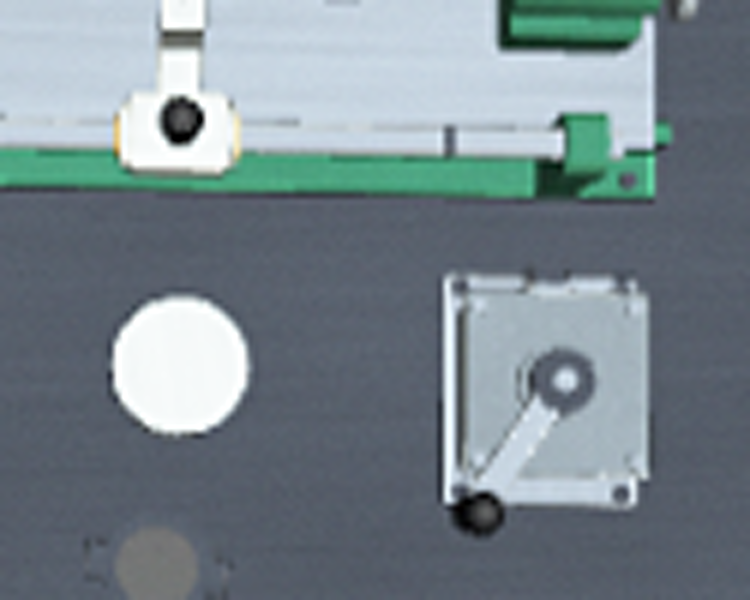

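View pics/sidec.png

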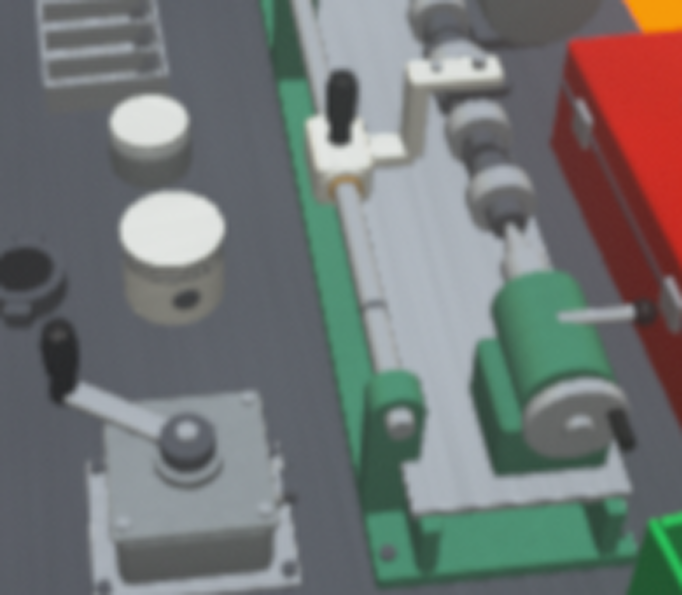

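The crops show, in crop pixels, the head knob at (183,118), the groove ring at (450,140), the lever knob at (478,513) and the shaft at (565,380) from the top. From the side they show the lever knob middle at (60,360), the head knob at (342,105) and the groove at (374,303).

```bash
cat > h.py <<'E'
from rig import manip, viewer
import numpy as np, cv2
from scipy.spatial.transform import Rotation as Ro
def ray(n,u,v):
    i=viewer.camera_info(n); R,t=i["R"],i["t"]
    return -R.T@t, R.T@np.array([(u-i["cx"])/i["fx"],(v-i["cy"])/i["fy"],1])
def onz(n,uv,z):
    c,d=ray(n,*uv); return c+d*(z-c[2])/d[2]
def tri(a,b):
    (c1,d1),(c2,d2)=ray("top",*a),ray("side",*b)
    s=np.linalg.lstsq(np.c_[d1,-d2],c2-c1,rcond=None)[0]
    p,q=c1+s[0]*d1,c2+s[1]*d2; return (p+q)/2, np.linalg.norm(p-q)
T=lambda u,v:(270+u/6-.4,160+v/6-.4)
S=lambda u,v:(205+u/3.5-.36,180+v/3.5-.36)
def down(yaw):  # tool down, jaw (tool y) axis along world yaw + 90deg
    return (Ro.from_euler('z',yaw)*Ro.from_rotvec([np.pi,0,0])).as_rotvec()
E
python3 - <<'E'
from h import *
np.set_printoptions(precision=1,suppress=True)
print("head knob top",onz("top",T(183,118),183),"side mid165",onz("side",S(342,105),165))
print("lever knob top",onz("top",T(478,513),138),"side mid118",onz("side",S(60,360),118))
print("shaft",onz("top",T(565,380),98),onz("side",S(187,435),98),tri(T(565,380),S(187,435)))
print("groove",onz("top",T(450,140),116),onz("side",S(374,303),116),tri(T(450,140),S(374,303)))
print("head block",onz("top",T(178,135),129))
print("base edge",onz("top",T(0,188),10),onz("top",T(655,198),10))
b=[onz("top",T(u,v),65) for u,v in((470,290),(648,297),(640,478),(462,475))]; print("box",b,np.mean(b,0))
f=[onz("top",T(u,v),8) for u,v in((445,274),(443,503),(634,508))];print("foot",f)
print("piston",onz("top",T(180,366),62))
for p in ([520,-60,230],[600,-80,230],[480,-60,130],[600,-60,165]):
  for y in (0,np.pi/2,-np.pi/2,np.pi/4): print(p,y,manip.inverse_kinematics(p,down(y)))
E
```

```text
head knob top [622.4 -56.3 183. ] side mid165 [623.2 -63.3 165. ]
lever knob top [ 425.1 -200.7  138. ] side mid118 [ 424.9 -209.9  118. ]
shaft [ 493.4 -253.6   98. ] [ 493.3 -260.4   98. ] (array([ 493.8, -254.8,   90.5]), np.float64(0.027831095603405607))
groove [ 617.7 -196.4  116. ] [ 618.1 -193.4  116. ] (array([ 617.3, -196. ,  119. ]), np.float64(0.01540882257846683))
head block [621.8 -55.6 129. ]
base edge [612.   39.1  10. ] [ 597.8 -321.5   10. ]
box [array([ 544.3, -210.6,   65. ]), array([ 538.4, -304.7,   65. ]), array([ 442.8, -296.3,   65. ]), array([ 446.5, -202.7,   65. ])] [ 493.  -253.6   65. ]
foot [array([ 558.7, -204.7,    8. ]), array([ 433.2, -199. ,    8. ]), array([ 428.1, -303. ,    8. ])]
piston [507.7 -55.7  62. ]
[520, -60, 230] 0 [ 0.2  0.4 -0.2  1.8  0.1  1.  -1.6]
[520, -60, 230] 1.5707963267948966 [ 0.4  0.4 -0.5  1.8  0.2  1.  -0.2]
[520, -60, 230] -1.5707963267948966 [-0.7  0.7  1.4  1.9 -0.8  1.2 -2.2]
[520, -60, 230] 0.7853981633974483 [ 0.3  0.4 -0.3  1.8  0.1  1.  -0.9]
[600, -80, 230] 0 [ 0.1  0.5 -0.1  1.6  0.1  1.  -1.6]
[600, -80, 230] 1.5707963267948966 [ 0.4  0.5 -0.5  1.6  0.3  1.1 -0.2]
[600, -80, 230] -1.5707963267948966 [-0.6  0.9  1.4  1.7 -0.9  1.4 -2.2]
[600, -80, 230] 0.7853981633974483 [ 0.3  0.5 -0.3  1.6  0.2  1.1 -0.9]
[480, -60, 130] 0 [ 0.1  0.4 -0.1  2.1  0.1  0.7 -1.6]
[480, -60, 130] 1.5707963267948966 [ 0.3  0.4 -0.4  2.   0.3  0.7 -0.3]
[480, -60, 130] -1.5707963267948966 [-0.7  0.9  1.4  2.1 -1.   1.1 -2. ]
[480, -60, 130] 0.7853981633974483 [ 0.2  0.4 -0.3  2.1  0.2  0.7 -0.9]
[600, -60, 165] 0 [ 0.1  0.5 -0.1  1.7  0.1  0.9 -1.6]
[600, -60, 165] 1.5707963267948966 [ 0.3  0.6 -0.5  1.7  0.3  0.9 -0.3]
[600, -60, 165] -1.5707963267948966 [-0.6  1.   1.4  1.7 -1.   1.3 -2.2]
[600, -60, 165] 0.7853981633974483 [ 0.2  0.5 -0.3  1.7  0.2  0.9 -0.9]
```

```bash
cat >> h.py <<'E'
SH=np.array([493.3,-254.0])
def knob(a,r=85): return SH+r*np.array([-np.cos(a),np.sin(a)])
E
python3 - <<'E'
from h import *
a=.66; o=down(np.pi-a)
P=[*knob(a),215]
q=manip.inverse_kinematics(P,o); print(q, manip.inverse_kinematics([*knob(-.25),107],down(np.pi+.25)))
print(manip.inverse_kinematics([617,-196,155],down(np.pi-.04)))
manip.move_ptp(P,o); manip.command_gripper(0.5)
o0=manip.get_obs(); print(o0["time_s"],o0["tool_pos"],o0["contact_force"],o0["finger_gap"],o0["q"])
print(manip.movel([*knob(a),107],vel=60,max_force=4))
o0=manip.get_obs(); print(o0["time_s"],o0["tool_pos"],o0["contact_force"])
t=viewer.camera("top");s=viewer.camera("side")
cv2.imwrite("pics/l1.png",np.hstack([cv2.resize(t[180:300,290:410],None,fx=3.3,fy=3.3,interpolation=3),cv2.resize(s[220:340,180:300],None,fx=3.3,fy=3.3,interpolation=3)]))
E
```

```text
[ 0.81420309  0.33870162 -0.62677312  1.96290458  0.24827105  0.91585717
  0.97254599] [ 1.0114864   0.56068817 -0.75987513  2.04002595  0.56249011  0.7571611
  1.725027  ]
[ 0.65063963  0.68209425 -0.71604129  1.59501628  0.49612027  1.05381891
  1.3259986 ]
2.4667 [ 426.14219932 -201.93443067  214.97419975] [-0.27148805 -0.62205615 -0.47957404] 0.49891536347281623 [ 0.81429552  0.33877938 -0.62675384  1.96287281  0.24826725  0.91586136
  0.9725014 ]
False
4.4167 [ 426.30617454 -201.96349392  107.24095248] [-0.19408339 -0.13111125 -0.00130848]
```

View pics/l1.png

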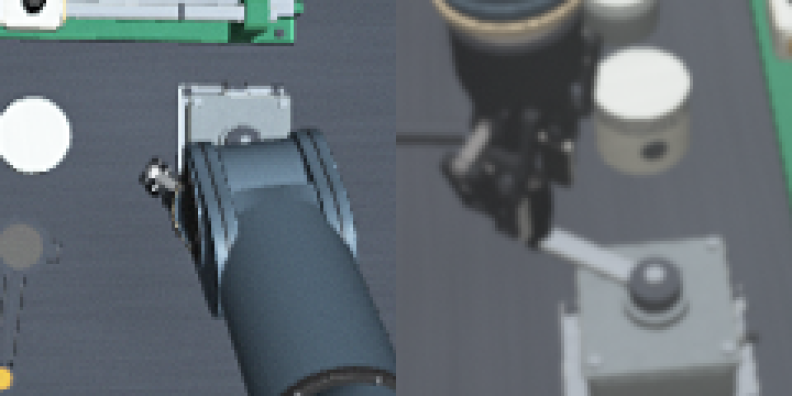

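The fingers cage the knob without touching it. I'll ease the lever towards off in small arc steps and watch the tangential force.

```bash
cat >> h.py <<'E'
def ease(pos,n,fmax,stop_drop=True,vel=15):
    """pos(i)->(xyz,rot,unit motion dir); steps until resisting force > fmax or, after contact, it vanishes for 3 steps"""
    base=None; touched=0; low=0; log=[]; why="end"
    for i in range(n):
        p,o,d=pos(i)
        if manip.movel(p,o,vel=vel,max_force=8): why="maxforce"; break
        f=-np.mean([manip.get_obs()["contact_force"][:2]@d for _ in range(1)])
        if i==0: base=f
        f-=base; log.append(round(float(f),1))
        touched+= f>.7
        low=low+1 if touched>=3 and f<.45 else 0
        if f>fmax: why="fmax"; break
        if stop_drop and low>=3: why="drop"; break
    return why,i,log
E
python3 - <<'E'
from h import *
A=lambda i:.66-.017*i
def pos(i):
    a=A(i); return [*knob(a),107],down(np.pi-a),np.array([-np.sin(a),-np.cos(a)])
w,i,log=ease(pos,58,3.2); o=manip.get_obs()
print(w,i,A(i),log,o["time_s"],o["contact_force"],o["tool_pos"])
E
```

```text
fmax 19 0.337 [0.0, 0.6, 0.7, -0.1, 0.6, 0.1, 0.6, 0.0, 0.6, 0.3, 1.2, 2.9, 2.0, 2.4, 1.5, 1.7, 1.1, 0.8, 1.3, 3.4] 9.5167 [ 1.9929744   2.53352123 -0.54671402] [ 413.04343682 -225.89516561  106.9791201 ]
```

At the stop the lever should be near 0.45 rad, still short of the off range, so the 3.4 N reading was motion noise. I'll go on with settled, averaged readings.

```bash
sed -i 's/f=-np.mean.*$/f=-np.mean([(manip.wait(.03),manip.get_obs()["contact_force"][:2]@d)[1] for _ in range(6)])/; s/if i==0: base=f/base=0.2/' h.py
python3 - <<'E'
from h import *
A=lambda i:.337-.02*i
def pos(i):
    a=A(i); return [*knob(a),107],down(np.pi-a),np.array([-np.sin(a),-np.cos(a)])
w,i,log=ease(pos,14,3.5); o=manip.get_obs()
print(w,i,A(i),log,o["time_s"],o["contact_force"],o["tool_pos"])
E
```

```text
end 13 0.07700000000000001 [1.5, 1.3, 1.2, 1.0, 0.5, 0.6, 0.8, 2.0, 1.1, 0.9, 0.9, 0.5, 0.9, 1.3] 16.0333 [0.10834646 0.22236319 0.04299691] [ 408.55228262 -247.44320322  106.99502531]
```

```bash
python3 - <<'E'
from h import *
A=lambda i:.057-.02*i
def pos(i):
    a=A(i); return [*knob(a),107],down(np.pi-a),np.array([-np.sin(a),-np.cos(a)])
w,i,log=ease(pos,12,3.5); o=manip.get_obs()
print(w,i,A(i),log,o["time_s"],o["contact_force"],o["tool_pos"])
t=viewer.camera("top");s=viewer.camera("side")
cv2.imwrite("pics/l2.png",np.hstack([cv2.resize(t[180:300,290:410],None,fx=3.3,fy=3.3,interpolation=3),cv2.resize(s[220:340,180:300],None,fx=3.3,fy=3.3,interpolation=3)]))
E
```

```text
end 11 -0.163 [1.5, 1.0, 0.8, 0.9, 0.8, 0.7, 1.0, 0.9, 1.0, 0.8, 0.4, 0.2] 21.6333 [ 0.84300256  0.47800533 -0.02432635] [ 409.40108086 -267.85181674  106.99298702]
```

View pics/l2.png

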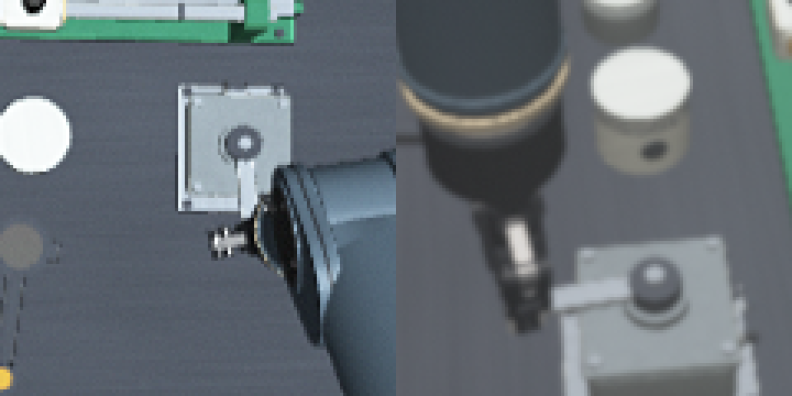

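The lever now points nearly along -x, at about -0.05 rad, with the fingers around the knob. The last force readings were falling, so I'll carry on.

```bash
python3 - <<'E'
from h import *
A=lambda i:-.178-.015*i
def pos(i):
    a=A(i); return [*knob(a),107],down(np.pi-a),np.array([-np.sin(a),-np.cos(a)])
w,i,log=ease(pos,9,2.3); o=manip.get_obs()
print(w,i,A(i),log,o["time_s"],o["contact_force"],o["tool_pos"])
E
```

```text
end 8 -0.298 [1.0, 0.8, 0.5, 0.7, 0.6, -0.4, -0.1, -0.3, -0.2] 25.7833 [ 0.00067923 -0.59834722 -0.19705423] [ 412.02980333 -278.94799582  106.98693419]
```

The force fell to zero near A=-0.25, as it should when the lever drops in. To confirm, I'll feel gently for the notch's resistance, well below the 6 N break-out, then back off to the middle, lift and look.

```bash
python3 - <<'E'
from h import *
A=lambda i:-.298-.01*i
def pos(i):
    a=A(i); return [*knob(a),107],down(np.pi-a),np.array([-np.sin(a),-np.cos(a)])
w,i,log=ease(pos,8,2.0); print(w,i,A(i),log)
a=A(i)+.115; manip.movel([*knob(a),107],down(np.pi-a),vel=25)
print(manip.get_obs()["contact_force"])
manip.movel([*knob(a),225],vel=120); manip.movel([560,-90,235],down(np.pi-.04),vel=150)
o=manip.get_obs(); print(o["time_s"])
t=viewer.camera("top");s=viewer.camera("side")
cv2.imwrite("pics/l3.png",np.hstack([cv2.resize(t[160:280,290:410],None,fx=3.3,fy=3.3,interpolation=3),cv2.resize(s[220:340,180:300],None,fx=3.3,fy=3.3,interpolation=3)]))
E
```

```text
fmax 6 -0.358 [-0.1, 0.0, -0.0, 0.0, -0.1, 1.0, 3.7]
[-0.51168776 -0.00092966  0.12451371]
32.3417
```

View pics/l3.png

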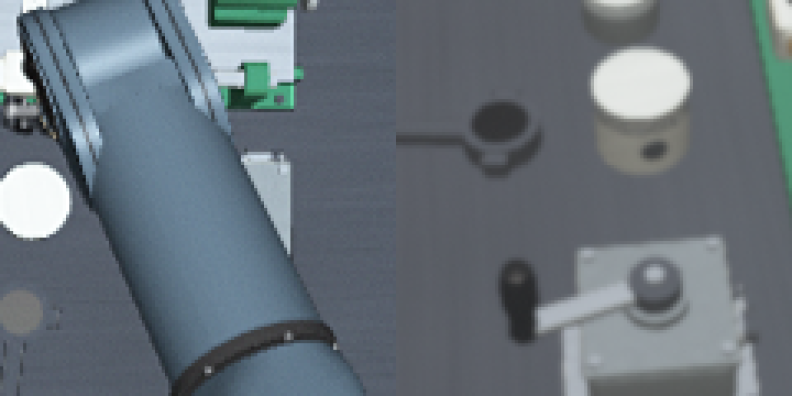

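The lever stands in the notch: zero force, then stiff resistance rising to 3.7 N, and in the picture it stays where I left it after release. Next is the head.

```bash
cat >> h.py <<'E'
O=down(np.pi-.04)
bar=lambda y:[622.5+.039*(y+57),y,150]
E
python3 - <<'E'
from h import *
P=bar(-59); manip.movel([P[0],P[1],225],O,vel=120)
print(manip.movel(P,O,vel=70,max_force=5)); print(manip.get_obs()["contact_force"])
print(manip.movel(bar(-182),O,vel=60,max_force=12))
manip.wait(.1); print(manip.get_obs()["contact_force"])
d=np.array([-.039,-1]); Y=lambda i:-183.5-1.5*i
w,i,log=ease(lambda i:(bar(Y(i)),O,d),22,5,stop_drop=False,vel=20)
o=manip.get_obs(); print(w,Y(i),log,o["time_s"],o["contact_force"],o["tool_pos"])
E
```

```text
False
[ 0.65691276 -0.47454317  0.16259873]
False
[-0.62451573  1.81719972  0.03500335]
fmax -207.5 [1.8, 2.2, 2.2, 1.9, 2.5, 1.7, 2.3, 2.1, 2.4, 2.0, 2.2, 1.9, 0.9, -0.4, -0.2, 2.9, 5.8] 44.35 [-0.68647157  6.88963069 -0.44024337] [ 616.7289525  -206.19166919  150.02200101]
```

The head drops in at Y≈-203 (knob ≈ -196, matching the groove) and then resists up to 5.8 N, which is below the 9 N break-out. I'll back off, lift clear and check.

```bash
python3 - <<'E'
from h import *
manip.movel(bar(-197),O,vel=30); print(manip.get_obs()["contact_force"])
p=bar(-197); manip.movel([p[0],p[1],250],O,vel=120); manip.set_joints([1.231,0.576,0.025,1.437,-0.015,1.129,-0.057])
o=manip.get_obs(); print(o["time_s"],o["contact_force"])
t=viewer.camera("top");s=viewer.camera("side")
cv2.imwrite("pics/end.png",np.hstack([cv2.resize(t[140:270,280:400],(400,433),interpolation=3),cv2.resize(s[220:350,205:325],(400,433),interpolation=3)]))
cv2.imwrite("pics/endtop.png",t)
t0=cv2.imread("pics/top0.png"); d=(cv2.absdiff(t,t0).max(2)>40).astype(np.uint8)
for st in cv2.connectedComponentsWithStats(d)[2][1:]:
    if st[4]>8: print(st)
E
```

```text
[ 0.01197112  0.03778786 -0.08828631]
48.1083 [0.50839399 0.13558792 0.55792728]
[289 143  21  47 437]
[334 144  22  47 463]
[357 225   9   9  28]
[365 237   5   4  10]
[345 241   9   9  47]
[366 242  11  12  64]
[543 324  17  14  55]
[511 327  27  10  78]
[505 337  25  15 159]
[537 351  12   7  23]
```

View pics/end.png

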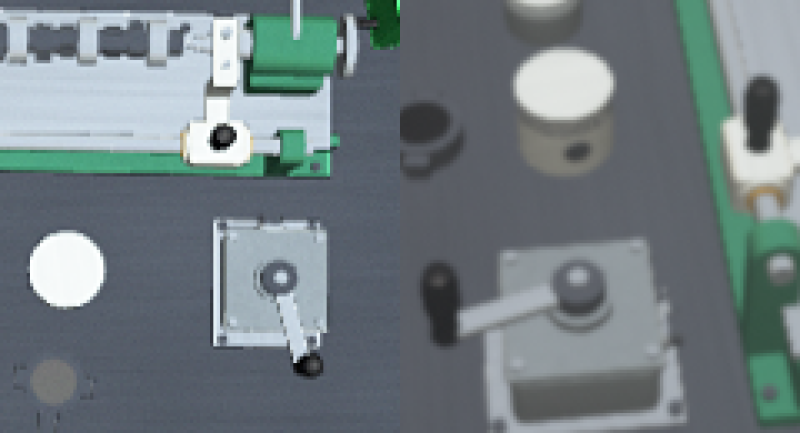

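The picture shows the lever resting slightly on the -y side of straight ahead, the head in the groove's place by the tailstock, and the bystanders unmoved. I'll check those numbers once before handing in.

```bash
python3 - <<'E'
from h import *
k=onz("top",(280+308/3.333-.35,140+365/3.33-.35),138); print(k,np.arctan2(k[1]-SH[1],SH[0]-k[0]))
print(onz("top",(280+222/3.333-.35,140+136/3.33-.35),183), onz("top",(280+217/3.333-.35,140+144/3.33-.35),129))
E
```

```text
[ 411.10295033 -268.72419108  138.        ] -0.1772528672826991
[ 615.408146   -193.03171116  183.        ] [ 615.98878888 -195.24375143  129.        ]
```

```bash
python3 -c "
from h import *
manip.sign_off(); print(manip.get_obs()['time_s'])"
```

```text
the job is handed in; nothing more can be done
the job is handed in; nothing more can be done
```

The lever is in its off notch and the polishing head is in its parking groove, done in that order. I handed the job in at about 48 s of the 69 s allowed, with the gripper back at its start pose and touching nothing.

- **Lever:** I pushed it towards off in small arc steps with the open fingers around the knob. The steady drag of about 1 N fell to zero as it dropped in. A gentle push beyond that met stiff resistance of 3.7 N, below the 6 N needed to force it out. The last pictures show it staying by itself, at about −0.18 rad in the world frame (about −0.22 rad from the switch's −x axis, inside the ±0.28 range).
- **Head:** I pushed it by its knob against a drag of about 2 N. The force fell to zero as the ball pulled it in, then rose to 5.8 N, below the 9 N needed to push it out. The last picture puts the block at y ≈ −195 mm and the knob top at −193 mm. The groove was measured at −196 mm from the triangulated views and −193 mm from the side view alone.
- **Bystanders:** comparing the top view before and after shows changes only at the head, the lever and the robot.

**Disagreements:**
- The side and top views differed by 7 to 9 mm in y on the two knobs; leaving play in the fingers absorbed this.
- One early force reading of 3.4 N while moving the lever stopped the push. I took it as noise, because the lever was still short of the off range, and carried on with averaged readings.
- The lever angle by touch (about −0.21 to −0.24 rad) and by picture (−0.18 rad) differ by 0.03 to 0.06 rad, about 3 to 5 mm at the knob.

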